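# Shut off the marked air valve under the sliding cover

## Robot

A 6-joint arm with a two-finger parallel gripper is mounted at the origin on the work surface. World frame = base frame: x ahead of the robot, y to its left, z up, the work surface at z = 0. Lengths are in mm, angles in rad, forces in N, time in s.
With the tool pointing down it reaches from about 350 to 775 mm from the base axis. Payload 7.3 kg.
Tool frame: the origin (TCP) lies midway between the tips of the shut fingers; the grasp point (between the pads) lies 19 mm behind it (ctrl.hold_point_z is the distance from the TCP to the grasp point, in mm); z points along the fingers, y is the direction in which the jaws open and shut (so a half turn about z gives the same grasp; the last joint's range is limited). The gripper opens to 92 mm and grips with 3 to 60 N. Pads are 19 mm wide; open, the fingers measure 130 mm over their backs; the gripper's body (75 mm by 190 mm) begins 47 mm behind the grasp point.
Start: joints at [-1.272, 0.342, 1.524, -0, 1.275, -0.146], TCP at [225.92, -473.925, 226.741] pointing down, gripper open.
Joint ranges: [-2.53, 2.53], [-0.77, 2.02], [0.04, 2.7], [-1, 4.14], [0.28, 2.66], [-3.11, 3.11]. Speed limits (rad/s): [2.57, 2.57, 3.14, 3.14, 3.14, 3.14].

## Interface

Orientations are given as a rotation vector (axis times angle).
In Python, from plant import ctrl gives the robot as it stands. The module is installed in compiled form; this text tells all that it offers.
- The arm moves only by the tool move_arm, never from a script. Its argument "series" is a list of rows, each a list of 7 numbers: the shift along the tool's x, y, z in mm, then the turn, a rotation vector about the tool's x, y, z in degrees, then the opening in per cent of the stroke, from 0 (shut) to 100 (fully open). In form: [[dx, dy, dz, ax, ay, az, gripper], ...]. A call has 1 to 12 rows; each row is the pose to reach, as a shift and turn from the pose commanded when the call began, along the tool's axes at that moment; what a row does not reach only later rows make up. A row lasts 1/10 s, in which the tool goes at most 50 mm and 8.59 degrees, less where a joint would pass 70% of its speed; a pose out of reach is approached as far as the arm can. A call with a gripper value outside its range is refused whole. The fingers move at their own pace and stop on an object; "squeeze" is the grip in N (left out, the last holds). Time passes only in rows, so rows that repeat a pose let the fingers close. It gives the time, the measured TCP pose, the force and the opening at its end, in the units of the state.
- ctrl.state(): the state, without advancing time (a new reading comes with each control period).
- ctrl.camera(name): name is "scene" or "top"; returns a dict with "img" (480x640x3 uint8, blue, green, red), "intrinsics" (3x3 intrinsics, pixels), "xyz" and "orientation" of the camera in the world. Camera axes: x right, y down, z forward; pixel columns grow to the right and rows downward; lengths in mm; the calibration is good to about 2 mm. A picture is of the moment at which its call begins. There is no depth.
- ctrl.close_job(): hands the job in, once; it reports no verdict.
The state is a dict: "time_s": time; "joint_pos": joint angles; "qvel": joint speeds; "joint_torque": joint torques, N m; "eef_pos": TCP position; "ee_rot": TCP orientation; "contact_force": force on the tool from outside, world axes, zero at the start; "torque": the same for the moment, N m; "gripper_width": finger opening in mm.
Only numpy, scipy, OpenCV 4.12 (cv2) and the standard library are available. Lean on these libraries where they do the work, as an engineer would, in place of code of your own. Each camera call takes 0.05 s, during which the arm holds its last target. There are 200 camera calls.

## Task

Push the loose cover of the grey air manifold box aside, all the way to its end stop, so that the two valve handles under it are revealed; then push the handle that ends in a round disc fully shut, to its stop, where it lies straight across its pipe. Slide the cover, never lift or tip it; leave the plain square-ended handle, and the bottles and other things on the bench, as they are.

Things in the scene. Friction and masses are not known exactly. Their poses are not given: they have to be found in the camera images.
- manifold_box: Grey air manifold box fixed to the bench, 310 (x) by 300 (y) mm, rim 75 mm above the bench, turned about z by up to 0.3 rad. Origin: centre of its underside, z up. Its -y half is an open valve bay hidden by the cover (inside x -141 to 141, y -142 to -2 mm, floor 5 mm above the bench); its +y half is a solid deck level with the rim.
- end_stop (a point): Middle of the end stop's inner face (box frame y = +144 mm, 81 mm above the bench). The cover slides on rim and deck along the box's y, between guide lips with inner faces at box x = +-149 mm; lips and end stop reach 87 mm above the bench. There is no lip at the -y end.
- cover: Loose aluminium plate, 294 (x) by 142 (y) by 5 mm, 0.45 to 0.7 kg, lying on the box with 2 mm play at each guide lip; 2 to 6 N slide it. Origin: centre of its underside; axes as the box's. It starts over the bay, its centre at box y -77 to -60 mm; against the end stop its centre is at box y +73 mm and the bay is fully open.
- strip (a point): Middle of the pull strip's outer (-y) face, which is flush with the cover's -y edge. The strip stands along that edge: 160 mm long (x), 6 mm thick (y), from the plate's top (80 mm above the bench) up to 104 mm above the bench.
- marked_handle (a joint): Angle of the marked handle: 0 = open (the handle points along the box's -y), 1.571 = fully shut, on its hard stop (it points along the box's +x). It turns counter-clockwise seen from above, takes about 0.08 N m (1 to 3 N at its end) and stays where it is left.
- marked_pivot (a point): Pivot axis of the marked handle at mid-thickness, 64 mm above the bench (handle underside 58 mm, top 70 mm). The two valves stand in the bay at x = -72 and x = +48 mm, y = -40 mm in the box's frame; either one may be the marked one.
- marked_end (a point): Centre of the round disc, 28 mm across and 12 mm thick, that ends the marked handle, 60 mm from its pivot, at mid-thickness. The handle is a steel bar 12 mm wide and 12 mm thick, with a 24 mm round hub at the pivot; the disc marks it.
- plain_pivot (a point): Pivot axis of the other handle at mid-thickness, same height. That handle is a plain straight steel bar, 12 mm wide, square-ended, 74 mm long from its pivot, and starts nearly open.
- plain_end (a point): Point on the plain handle, 60 mm from its pivot, at mid-thickness.
- flux_bottle: Loose bystander: white round bottle, 36 mm across, 75 mm tall. Origin: centre of its underside.
- paste_jar: Loose bystander: grey round jar, 48 mm across, 45 mm tall. Origin: centre of its underside.
- parts_cup: Loose bystander: white round open cup, 56 mm across the rim, 50 mm tall. Origin: centre of its underside.
- component_reel: Loose bystander: black component reel lying flat, 70 mm across, 12 mm thick. Origin: centre of its underside.
- screwdriver: Loose bystander: screwdriver lying on the bench at the side. It lies along its own x axis, handle to -x.
- mug: Loose bystander: white mug, 80 mm across, 90 mm tall, at the side. Origin: centre of its underside.
- weight: Loose bystander: plain steel cylinder, 40 mm across, 30 mm tall, at the side. Origin: centre of its underside.

How it is judged (in metres and radians):
On the way, in this order (a step that is already met when the one before it is completed fails the run):
1. the cover is slid aside to its end stop (y of cover in the frame of manifold_box above 0.058 m and height (world z) of cover below 0.08 m and angle between cover's own z axis and vertical below 0.05 rad), for 0.2 s.
2. the marked handle is pushed shut (value of joint marked_handle above 1.46 rad), for 0.2 s.
At the end, for the whole second after the job is handed in: The cover lies flat on the box within 15 mm of its end stop and at rest, the marked handle is within 0.11 rad of fully shut, the plain handle's end has moved less than 12 mm, and every bystander is upright and within 30 mm of where it stood (all of step 1 and value of joint marked_handle above 1.46 rad and velocity of joint marked_handle below 0.05 rad/s and linear speed of cover below 0.02 m/s and not (distance of plain_end from where it was at the start of the episode above 0.012 m) and not (distance of any of flux_bottle, paste_jar, parts_cup, component_reel, screwdriver, mug, weight from where it was at the start of the episode above 0.03 m or angle between any of flux_bottle, paste_jar, parts_cup, component_reel, mug, weight's own z axis and vertical above 0.5 rad)); the robot touches nothing.
It fails at once if the cover is lifted by 12 mm or tipped (height (world z) of cover above 0.087 m or angle between cover's own z axis and vertical above 0.12 rad).
It fails at once if the plain handle is moved (its end by more than 12 mm) (distance of plain_end from where it was at the start of the episode above 0.012 m).
It fails at once if a bystander is moved by more than 30 mm or knocked over (distance of any of flux_bottle, paste_jar, parts_cup, component_reel, screwdriver, mug, weight from where it was at the start of the episode above 0.03 m or angle between any of flux_bottle, paste_jar, parts_cup, component_reel, mug, weight's own z axis and vertical above 0.5 rad).
It also fails if it takes over 45 s, if anything falls off the work surface, if the arm or the gripper's body presses on something with over 40 N, if the wrist force passes 120 N, or if a joint passes its speed limit or range.

## Working session

There is one attempt and no reset: what is moved stays moved. The work goes in short steps, Python scripts to look and compute and a tool call to move; the robot and the scene stay as the last step left them, time stands still between calls to the robot, and variables do not carry over. Pictures are saved under pics/ and viewed, about 8 in all and at most 12, crops included, and the job is handed in when it is done.

Besides the shell and the picture viewer there is one more tool, called after ">>>" as a command line: name --pt "numbers of a row" for each row, then --argument value for the rest. move_arm: Moves the arm, as the interface text tells. Its arguments: {"type":"object","properties":{"series":{"type":"array"},"squeeze":{"type":"number"}},"required":["series"]}

```bash
mkdir -p pics
python3 - <<'E'
from plant import ctrl
import cv2
for n in("top","scene"):
    c=ctrl.camera(n);cv2.imwrite(f"pics/{n}0.png",c["img"]);print(n,c["intrinsics"],c["xyz"],c["orientation"])
s=ctrl.state();print(s)
E
```

```text
top [[557.30520518   0.         316.0886367 ]
 [  0.         557.30520518 230.16261436]
 [  0.           0.           1.        ]] [ 411.73011118   15.22122644 1487.5183649 ] [-2.18868021  2.15265526 -0.10938261]
scene [[440.63317093   0.         315.29536362]
 [  0.         440.63317093 238.48654347]
 [  0.           0.           1.        ]] [1276.08606239 -256.03837108  856.27699857] [-1.97032318 -1.44517159  0.57138676]
{'time_s': 0.1, 'joint_pos': array([-1.27202632e+00,  3.42670672e-01,  1.52489289e+00, -1.74667702e-05,
        1.27538894e+00, -1.46012133e-01]), 'qvel': array([ 0.00092121, -0.00211158, -0.00255897,  0.00018346,  0.00093364,
       -0.00135413]), 'joint_torque': array([ 1.02245183e-03, -4.32006097e+01, -2.44694120e+01,  7.19212135e-02,
        5.26149804e-02, -6.17458477e-05]), 'eef_pos': array([ 225.79331554, -473.57982426,  226.11528785]), 'ee_rot': array([-3.06290118e+00, -6.92626356e-01,  1.89075103e-04]), 'contact_force': array([-0.31810364, -0.35887825, -0.95355385]), 'torque': array([-0.02371901,  0.01682983,  0.01080245]), 'gripper_width': 91.8695295469798}
```

View pics/top0.png

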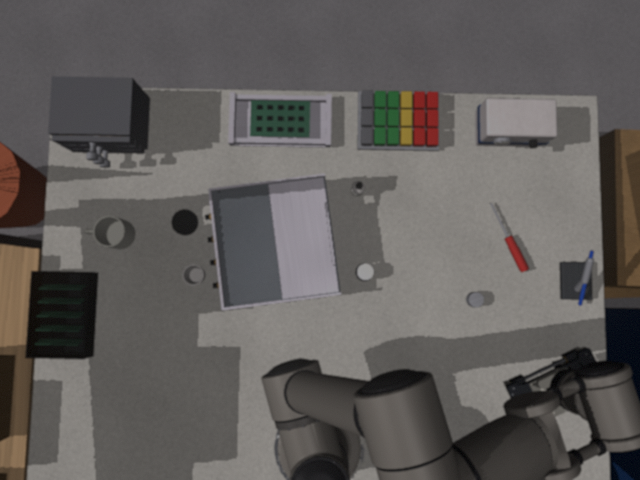

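View pics/scene0.png

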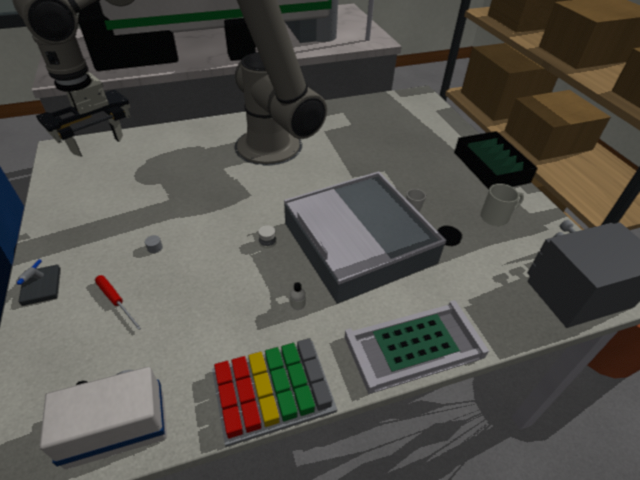

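The top view shows the box centred near (275,242), with the light cover on its right (-y) half and the dark deck on the left. The flux bottle at (360,187) and jar at (365,271) stand just off the -y side. I'll zoom in to get the corners.

```bash
cat > h.py <<'E'
import numpy as np,cv2
from scipy.spatial.transform import Rotation as R
from plant import ctrl
def ray(c,u,v,z):
    K=c["intrinsics"];d=R.from_rotvec(c["orientation"]).as_matrix()@np.linalg.solve(K,[u,v,1.]);o=np.array(c["xyz"])
    return o+d*(z-o[2])/d[2]
def proj(c,P):
    p=(np.atleast_2d(P)-c["xyz"])@R.from_rotvec(c["orientation"]).as_matrix();q=p@c["intrinsics"].T;return q[:,:2]/q[:,2:]
E
python3 - <<'E'
from h import *
c=ctrl.camera("top");im=c["img"]
cv2.imwrite("pics/crop1.png",cv2.resize(im[160:320,170:390],None,fx=3.6,fy=3.6,interpolation=cv2.INTER_CUBIC))
for n,p,z in [("c1",(211,190),87),("c2",(325,178),87),("c3",(340,294),87),("c4",(222,308),87),("flux",(359,185),75),("jar",(365,271),45),("cup",(194,274),50),("reel",(184,221),12)]:print(n,ray(c,*p,z).round())
E
```

```text
c1 [650. 284.  87.]
c2 [686.  -6.  87.]
c3 [393. -47.  87.]
c4 [353. 246.  87.]
flux [671. -93.  75.]
jar [ 452. -113.   45.]
cup [437. 327.  50.]
reel [578. 367.  12.]
```

View pics/crop1.png

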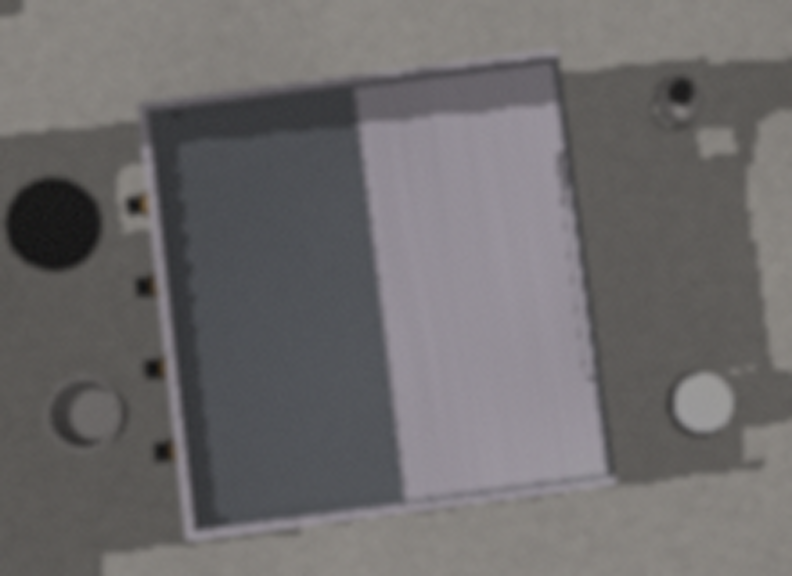

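```bash
cat >> h.py <<'E'
def box():
    c=ctrl.camera("top")
    from scipy.optimize import least_squares
    px=np.array([(143,105),(557,55),(612,480),(188,538)])/3.6+[170,160]
    L=np.array([(155,150,87),(155,-150,87),(-155,-150,87),(-155,150,87)],float)
    f=lambda q:(proj(c,L@R.from_euler('z',q[2]).as_matrix().T+[q[0],q[1],0])-px-.5+.5).ravel()
    r=least_squares(f,[520,119,.13]);return c,r
def W(b,p): return R.from_euler('z',b[2]).apply(p)+[b[0],b[1],0]
def B(b,p): return R.from_euler('z',-b[2]).apply(np.array(p)-[b[0],b[1],0])
def go(b,p,yaw=np.pi/2):
    "shift & turn in tool axes to reach box-frame p, tool x at box yaw"
    s=ctrl.state();T=R.from_rotvec(s["ee_rot"]);print("box now",B(b,s["eef_pos"]).round(1))
    G=R.from_euler('z',b[2]+yaw)*R.from_euler('x',np.pi)
    print("shift",T.inv().apply(W(b,p)-s["eef_pos"]).round(1),"turn",np.degrees((T.inv()*G).as_rotvec()).round(2))
E
python3 - <<'E'
from h import *
c,r=box();b=r.x;print(b.tolist(),r.fun.round(1))
for p in[(355,88),(403,500)]:print("cover +y edge",B(b,ray(c,*(np.array(p)/3.6+[170,160]),80)))
go(b,[0,-185,150]);go(b,[0,-185,90])
E
```

```text
[522.3542254804361, 120.11444718736439, 0.14243191683459458] [-1.3 -1.   0.7 -1.6  1.2  1.7 -0.5  0.8]
cover +y edge [146.78801718  -2.61537362  80.        ]
cover +y edge [-146.13071272   -1.70413945   80.        ]
box now [-377.8 -545.7  226.3]
shift [ 468.1 -231.8   76.6] turn [-4.000e-02 -4.000e-02 -7.268e+01]
box now [-377.8 -545.7  226.3]
shift [ 468.1 -231.7  136.6] turn [-4.000e-02 -4.000e-02 -7.268e+01]
```

>>> move_arm --pt "468 -232 40 0 0 -72.7 100" --pt "468 -232 40 0 0 -72.7 100" --pt "468 -232 40 0 0 -72.7 100" --pt "468 -232 40 0 0 -72.7 100" --pt "468 -232 40 0 0 -72.7 100" --pt "468 -232 40 0 0 -72.7 100" --pt "468 -232 40 0 0 -72.7 100" --pt "468 -232 40 0 0 -72.7 100" --pt "468 -232 40 0 0 -72.7 100" --pt "468 -232 40 0 0 -72.7 100" --pt "468 -232 40 0 0 -72.7 100" --pt "468 -232 40 0 0 -72.7 100"

```text
time_s: 1.4
eef_pos: [549.7, -60.2, 185.9]
ee_rot: [-2.052, -2.378, -0.0]
contact_force: [-0.0, 0.8, -0.2]
gripper_width: 92.2
```

```bash
cat > g.py <<'E'
import sys
from h import *
b=[522.35,120.11,.1424]
a=[float(x) for x in sys.argv[1:]]
go(b,a[:3],np.radians(a[3]) if len(a)>3 else np.pi/2)
s=ctrl.state();print(s["time_s"],"F",B([0,0,b[2]],s["contact_force"]).round(1))
E
python3 g.py 0 -185 91
```

```text
box now [   1.5 -182.4  185.9]
shift [-2.7 -1.5 94.9] turn [-0.02 -0.05  0.27]
1.4 F [ 0.1  0.8 -0.2]
```

>>> move_arm --pt "-3 -1.5 50 0 0 0.3 100" --pt "-3 -1.5 80 0 0 0.3 100" --pt "-3 -1.5 95 0 0 0.3 100" --pt "-3 -1.5 95 0 0 0.3 100" --pt "-3 -1.5 95 0 0 0.3 100"

```text
time_s: 1.9
eef_pos: [547.5, -67.1, 92.2]
ee_rot: [2.064, 2.368, -0.0]
contact_force: [0.7, 0.5, 0.9]
gripper_width: 91.8
```

```bash
python3 g.py 0 -153.5 91; python3 -c "
from h import *
c=ctrl.camera('scene');cv2.imwrite('pics/s1.png',cv2.resize(c['img'][120:320,200:480],None,fx=2.8,fy=2.8))"
```

```text
box now [  -1.7 -188.9   92.2]
shift [35.4  1.5  1.2] turn [ 0.01  0.02 -0.32]
1.9 F [0.8 0.4 0.9]
```

View pics/s1.png

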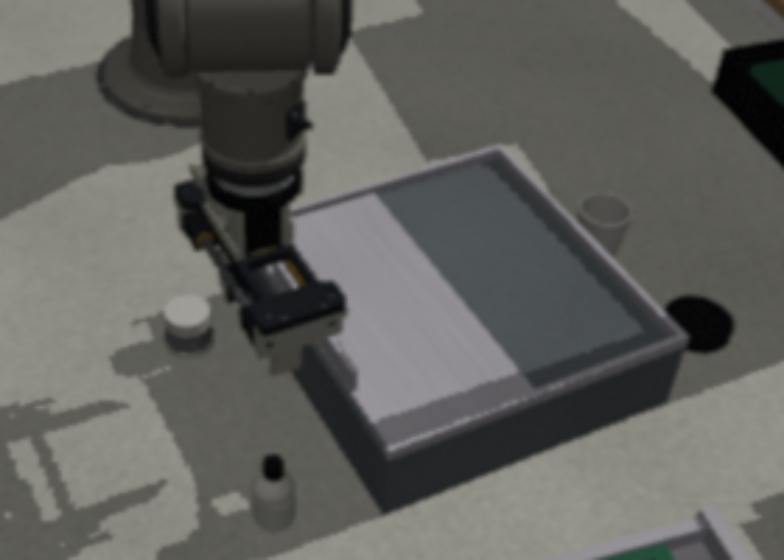

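The open fingers stand just behind the strip, at about (345,370) in the crop. Nothing else is touched, so I'll push now.

>>> move_arm --pt "12 1.5 1 0 0 -0.3 100" --pt "24 1.5 1 0 0 -0.3 100" --pt "31 1.5 1 0 0 -0.3 100" --pt "37 1.5 1 0 0 -0.3 100" --pt "44 1.5 1 0 0 -0.3 100" --pt "52 1.5 1 0 0 -0.3 100" --pt "60 1.5 1 0 0 -0.3 100" --pt "68 1.5 1 0 0 -0.3 100" --pt "76 1.5 1 0 0 -0.3 100" --pt "84 1.5 1 0 0 -0.3 100"

```text
time_s: 2.95
eef_pos: [537.9, 16.9, 91.2]
ee_rot: [2.056, 2.373, -0.0]
contact_force: [0.4, -5.4, 1.5]
gripper_width: 91.7
```

```bash
python3 g.py 0 -7.5 91
```

```text
box now [   0.8 -104.4   91.2]
shift [96.9 -0.7  0. ] turn [0.07 0.09 0.04]
2.95 F [-0.4 -5.4  1.5]
```

Sliding at about 5 N, as expected.

>>> move_arm --pt "8 0 0 0 0 0 100" --pt "17 0 0 0 0 0 100" --pt "26 0 0 0 0 0 100" --pt "35 0 0 0 0 0 100" --pt "44 0 0 0 0 0 100" --pt "53 0 0 0 0 0 100" --pt "62 0 0 0 0 0 100" --pt "70 0 0 0 0 0 100" --pt "78 0 0 0 0 0 100" --pt "84 0 0 0 0 0 100" --pt "88 0 0 0 0 0 100" --pt "90 0 0 0 0 0 100"

```text
time_s: 4.15
eef_pos: [525.1, 106.1, 91.2]
ee_rot: [2.056, 2.373, 0.0]
contact_force: [0.7, -6.0, 3.3]
gripper_width: 91.3
```

```bash
python3 g.py 0 -7.5 91
```

```text
box now [  0.7 -14.3  91.2]
shift [ 6.8 -0.7  0.2] turn [0.07 0.07 0.05]
4.15 F [-0.2 -6.1  3.3]
```

>>> move_arm --pt "2 0 0 0 0 0 100" --pt "4 0 0 0 0 0 100" --pt "6 0 0 0 0 0 100" --pt "6 0 0 0 0 0 100"

```text
time_s: 4.55
eef_pos: [524.2, 112.0, 91.1]
ee_rot: [2.056, 2.373, 0.0]
contact_force: [0.7, -4.5, 4.7]
gripper_width: 91.6
```

```bash
python3 g.py 0 -7.5 91
```

```text
box now [ 0.7 -8.3 91.1]
shift [ 0.8 -0.7  0.1] turn [0.06 0.05 0.02]
4.55 F [ 0.  -4.6  4.7]
```

>>> move_arm --pt "1.5 0 0 0 0 0 100" --pt "3 0 0 0 0 0 100" --pt "3 0 0 0 0 0 100"

```text
time_s: 4.85
eef_pos: [524.2, 114.2, 91.2]
ee_rot: [2.054, 2.373, -0.0]
contact_force: [2.7, -7.5, 3.0]
gripper_width: 92.1
```

```bash
python3 g.py 0 -7.5 91
```

```text
box now [ 1.  -6.1 91.2]
shift [-1.4 -1.   0.2] turn [0.1  0.13 0.1 ]
4.85 F [ 1.6 -7.8  3. ]
```

>>> move_arm --pt "-20 0 0 0 0 0 100" --pt "-60 0 -20 0 0 0 100" --pt "-100 0 -60 0 0 0 60" --pt "-150 0 -100 0 0 0 0" --pt "-200 0 -120 0 0 0 0" --pt "-250 0 -120 0 0 0 0" --pt "-270 0 -120 0 0 0 0" --pt "-270 0 -120 0 0 0 0"

```text
time_s: 5.65
eef_pos: [562.3, -156.5, 210.7]
ee_rot: [2.062, 2.368, 0.0]
contact_force: [0.0, 0.5, -0.7]
gripper_width: 48.4
```

```bash
python3 -c "
from h import *
c=ctrl.camera('top');cv2.imwrite('pics/t2.png',cv2.resize(c['img'][160:320,180:400],None,fx=3.6,fy=3.6,interpolation=cv2.INTER_CUBIC))"
```

```text
(no output)
```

View pics/t2.png

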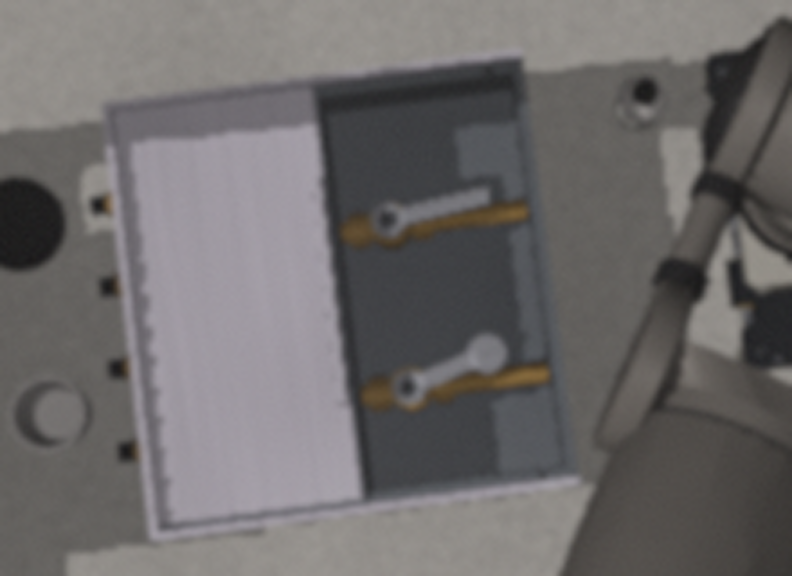

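The cover now sits against the end stop and the bay is open. The marked handle is the lower one: hub at (408,388), disc at (488,354). The plain handle runs from hub (388,221) to its end at (490,192).

```bash
python3 -c "
from h import *
b=[522.35,120.11,.1424];c=ctrl.camera('top')
for p,z in [((408,388),70),((488,354),70),((388,221),70),((490,192),70),((343,280),104),((157,522),80),((365,497),80),((323,87),80)]:print(B(b,ray(c,*(np.array(p)/3.6+[180,160]),z)).round(1))"
python3 g.py -105 -100 150 90;python3 g.py -105 -100 150 0; python3 -c "
from plant import ctrl;print(ctrl.state()['joint_pos'])"
```

```text
[-72.1 -39.1  70. ]
[-55.3 -98.1  70. ]
[ 47.4 -39.4  70. ]
[  58.9 -114.    70. ]
[  6.4  -4.8 104. ]
[-142.9  145.    80. ]
[-143.9   -0.6   80. ]
[147.2  -5.5  80. ]
box now [ 1.00e-01 -2.75e+02  2.10e+02]
shift [ 174.7 -105.3   60.4] turn [-0.05 -0.1  -0.08]
5.75 F [0.6 0.7 0.9]
box now [ 1.00e-01 -2.75e+02  2.10e+02]
shift [ 174.7 -105.3   60.4] turn [-1.200e-01 -4.000e-02  8.992e+01]
5.75 F [0.6 0.7 0.9]
[-3.96858525e-01  4.59882295e-01  1.38758732e+00  1.15386026e-03
  1.29576720e+00 -5.38146942e-01]
```

```bash
python3 g.py -94 -109 130 16
```

```text
box now [ 1.00e-01 -2.75e+02  2.10e+02]
shift [165.7 -94.3  80.4] turn [-1.100e-01 -6.000e-02  7.392e+01]
5.75 F [0.6 0.7 0.9]
```

>>> move_arm --pt "40 -24 10 0 0 16 0" --pt "80 -47 20 0 0 32 0" --pt "120 -70 40 0 0 48 0" --pt "166 -94 80 0 0 74 0" --pt "166 -94 80 0 0 74 0" --pt "166 -94 80 0 0 74 0" --pt "166 -94 80 0 0 74 0" --pt "166 -94 80 0 0 74 0" --pt "166 -94 80 0 0 74 0" --pt "166 -94 80 0 0 74 0" --pt "166 -94 80 0 0 74 0"

```text
time_s: 6.85
eef_pos: [444.6, -0.1, 130.6]
ee_rot: [-3.07, -0.664, 0.001]
contact_force: [-0.7, 0.1, 0.1]
gripper_width: 0.4
```

```bash
python3 g.py -94 -109 59 16; python3 -c "
from h import *
print(ctrl.state()['gripper_width'])
c=ctrl.camera('top');cv2.imwrite('pics/t3.png',cv2.resize(c['img'][160:320,180:400],None,fx=3.6,fy=3.6,interpolation=cv2.INTER_CUBIC))"
```

```text
box now [ -94.  -107.9  130.6]
shift [-0.3  1.1 71.6] turn [-0.03  0.02  0.26]
6.85 F [-0.7  0.2  0.1]
0.3593145525854075
```

View pics/t3.png

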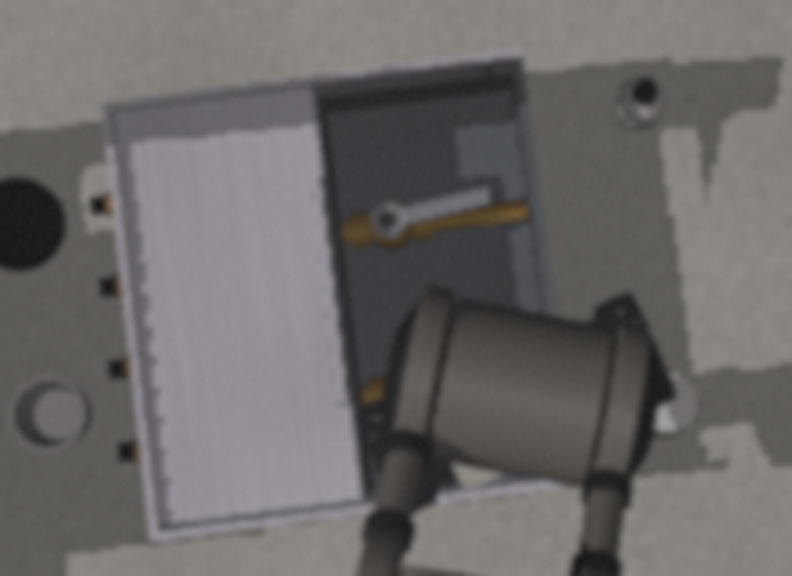

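The wrist hides the marked handle in this view. The plain handle hasn't moved. Descending.

>>> move_arm --pt "0 1 25 0 0 0.3 0" --pt "0 1 50 0 0 0.3 0" --pt "0 1 71 0 0 0.3 0" --pt "0 1 71 0 0 0.3 0" --pt "0 1 71 0 0 0.3 0"

```text
time_s: 7.4
eef_pos: [445.5, -1.9, 59.9]
ee_rot: [-3.073, -0.652, 0.001]
contact_force: [0.5, -0.3, 0.1]
gripper_width: 0.3
```

```bash
cat > arc.py <<'E'
from h import *
import sys
b=[522.35,120.11,.1424]
s=ctrl.state();T=R.from_rotvec(s["ee_rot"]);print(s["time_s"],B(b,s["eef_pos"]).round(1),"F",B([0,0,b[2]],s["contact_force"]).round(1))
for t in map(float,sys.argv[1:]):
    a=np.radians(t);P=np.array([-72+60*np.sin(a)-23.5*np.cos(a),-40-60*np.cos(a)-23.5*np.sin(a),59])
    G=R.from_euler('z',b[2]+a)*R.from_euler('x',np.pi)
    print(t,T.inv().apply(W(b,P)-s["eef_pos"]).round(1),np.degrees((T.inv()*G).as_rotvec()).round(1))
E
python3 arc.py 16 23 30 37 44 51 58 65 72
```

```text
7.4 [ -93.4 -109.9   59.9] F [ 0.4 -0.4  0.1]
16.0 [16.3 -1.4  0.9] [-0.   0.  -0.2]
23.0 [23.8  1.   0.9] [-0.   0.  -7.2]
30.0 [31.5  2.5  0.9] [ -0.    0.  -14.2]
37.0 [39.4  3.   0.9] [ -0.    0.  -21.2]
44.0 [47.2  2.5  0.9] [ -0.    0.  -28.2]
51.0 [55.   1.1  0.9] [ -0.    0.  -35.2]
58.0 [62.5 -1.2  0.9] [ -0.    0.  -42.2]
65.0 [69.7 -4.5  0.9] [ -0.    0.  -49.2]
72.0 [76.4 -8.6  0.9] [ -0.    0.  -56.2]
```

>>> move_arm --pt "8 0 1 0 0 0 0" --pt "16 -1.5 1 0 0 0 0" --pt "24 1 1 0 0 -7 0" --pt "31.5 2.5 1 0 0 -14 0" --pt "39.5 3 1 0 0 -21 0" --pt "47 2.5 1 0 0 -28 0" --pt "55 1 1 0 0 -35 0" --pt "62.5 -1 1 0 0 -42 0" --pt "69.5 -4.5 1 0 0 -49 0" --pt "76.5 -8.5 1 0 0 -56 0"

```text
time_s: 8.4
eef_pos: [514.0, 36.6, 59.7]
ee_rot: [2.401, 2.022, 0.003]
contact_force: [1.0, -3.3, 0.2]
gripper_width: 0.1
```

```bash
python3 arc.py 72 78 83 87 90 92 94
```

```text
8.4 [-20.1 -81.5  59.7] F [ 0.5 -3.4  0.2]
72.0 [-0.1 -2.1  0.7] [0.2 0.  0. ]
78.0 [ 6.3 -0.   0.7] [ 0.2  0.  -6. ]
83.0 [11.8  1.2  0.7] [  0.2   0.  -11. ]
87.0 [16.2  1.9  0.7] [  0.2   0.1 -15. ]
90.0 [19.6  2.2  0.7] [  0.2   0.1 -18. ]
92.0 [21.8  2.3  0.7] [  0.2   0.1 -20. ]
94.0 [24.1  2.3  0.7] [  0.2   0.1 -22. ]
```

>>> move_arm --pt "6 0 0 0 0 -6 0" --pt "12 1 0 0 0 -11 0" --pt "16 2 0 0 0 -15 0" --pt "19.5 2 0 0 0 -18 0" --pt "20.5 2 0 0 0 -18 0" --pt "20.5 2 0 0 0 -18 0"

```text
time_s: 9.0
eef_pos: [518.4, 56.7, 59.3]
ee_rot: [2.064, 2.367, 0.001]
contact_force: [-0.9, -0.4, 0.5]
gripper_width: 0.6
```

```bash
python3 arc.py 90
```

```text
9.0 [-12.9 -62.2  59.3] F [-0.9 -0.3  0.5]
90.0 [-1.3  0.9  0.3] [ 0.1  0.  -0.3]
```

No force at the moment, so I'll press on until I feel the stop.

>>> move_arm --pt "1.5 0 0 0 0 0 0" --pt "3 0 0 0 0 0 0" --pt "3 0 0 0 0 0 0"

```text
time_s: 9.3
eef_pos: [518.1, 57.5, 59.2]
ee_rot: [2.062, 2.366, -0.002]
contact_force: [1.8, -10.1, 1.1]
gripper_width: 0.4
```

```bash
python3 arc.py 90
```

```text
9.3 [-13.1 -61.3  59.2] F [  0.3 -10.2   1.1]
90.0 [-2.1  1.1  0.2] [ 0.1  0.2 -0.3]
```

The force rose to 10 N while the tool barely moved, so the handle is on its stop. Backing off, rising and clearing the view.

>>> move_arm --pt "-10 0 0 0 0 0 0" --pt "-25 0 0 0 0 0 0" --pt "-28 0 -45 0 0 0 0" --pt "-28 0 -90 0 0 0 0" --pt "-60 0 -130 0 0 0 0" --pt "-110 0 -150 0 0 0 0" --pt "-160 0 -150 0 0 0 0" --pt "-210 0 -150 0 0 0 0" --pt "-230 0 -150 0 0 0 0" --pt "-230 0 -150 0 0 0 0" --pt "-230 0 -150 0 0 0 0"

```text
time_s: 10.4
eef_pos: [548.1, -168.9, 208.2]
ee_rot: [-2.065, -2.366, -0.0]
contact_force: [-0.0, 1.3, -0.9]
gripper_width: 0.2
```

```bash
python3 -c "
from h import *
c=ctrl.camera('top');cv2.imwrite('pics/t4.png',cv2.resize(c['img'][150:320,160:400],None,fx=3.3,fy=3.3,interpolation=cv2.INTER_CUBIC))"
```

```text
(no output)
```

View pics/t4.png

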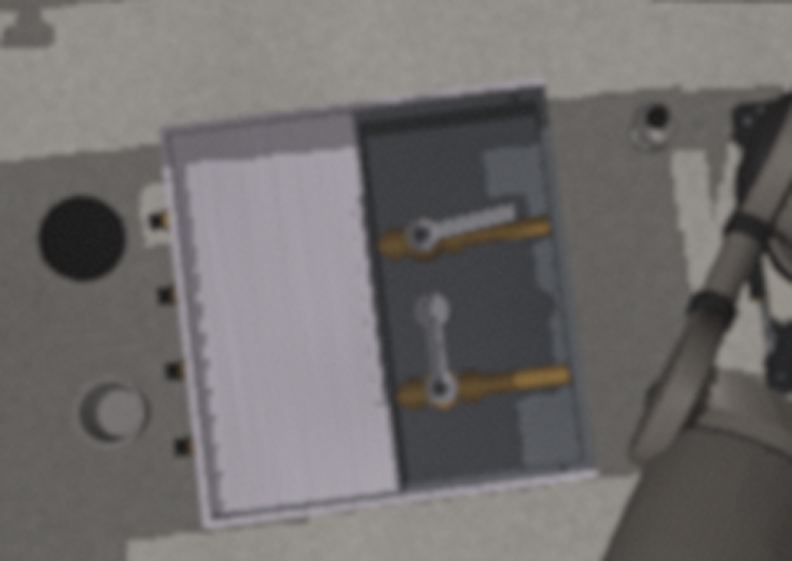

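The marked handle now runs from hub (440,388) to disc (432,310), across its pipe. The plain handle, cover and bottles look right. One numeric check of the angle, then I'll hand in.

```bash
python3 -c "
from h import *
b=[522.35,120.11,.1424];c=ctrl.camera('top')
q=[B(b,ray(c,*(np.array(p)/3.3+[160,150]),70)) for p in [(440,388),(432,310),(421,234),(515,212)]]
d=q[1]-q[0];a=np.arctan2(d[0],-d[1]);print(np.round(q,1),a)
if 1.47<a<1.68: print(ctrl.close_job())"
```

```text
[[ -71.5  -39.2   70. ]
 [ -11.1  -40.4   70. ]
 [  48.7  -39.1   70. ]
 [  56.6 -113.6   70. ]] 1.5512930506779175
the job is handed in; nothing more can be done
None
```

The cover is at its end stop, the disc-ended handle is fully shut, and I've handed the job in at about 10.5 s of the 45 s allowed. No verdict was reported.

- **Cover:** I slid it with the open fingers against the pull strip, at about 5 N. The force rose to only about 8 N at the end, so I didn't feel a clear stop. The picture afterwards shows it flat, with the bay open. Its edges read at about box y -3 mm and +145 mm, which matches being against the stop within a few mm. I read the bay-side edge at -0.6 mm at one end and -5.5 mm at the other. That may be a slight turn within the play or just reading error.
- **Marked handle:** It is the valve at box x = -72 mm. I swept it round with shut fingers until it stopped at about 10 N. In the last picture I measured 1.55 rad, where 1.571 is fully shut.
- **Plain handle:** Its end measured within about 2–3 mm of the earlier reading, taken after the cover was opened. That is within picture error.
- **Other items:** In the last picture the bottle, cup and reel look unmoved. The arm hid the jar, and the screwdriver, mug and weight were outside the crop. I did not measure any of these again; the tool's planned path kept clear of them.
- **Arm:** It ended clear of everything.

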